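# Seat a bar on its parallels in the vise

## Task

The aluminium bar clamped in the blue vise stands proud of the two steel parallels beneath it: press or tap its top down, firmly (about 20 N) but never with more than 40 N, until it is tight on both of them. Then prove it with the fingers: push lightly lengthways (about 3 N) on the end of the near parallel and then on the end of the far one, holding each push for a moment; neither may slip. Do not shift the parallels on the way, and leave the jar, the dish and the torch where they stand.

Things in the scene. Friction and masses are not known exactly. Their poses are not given: they have to be found in the camera images.
- vise: blue machine vise bolted to the shelf. Origin: on the shelf, midway between the jaws; y runs along the jaws, x across them (away from the robot at yaw 0), z up. Bed top 35 mm above the shelf, 80 mm wide along y; jaws 80 mm long along y, tops at 71 mm, inner faces at x = -20 and +20 mm, outer at -55 and +60 mm; screw, nut block (top 63 mm) and cross handle reach to x = -129 mm
- bar: rough aluminium bar, 38.5 mm (vise x) by 80 mm (vise y), centred between the jaws; origin at the middle of its top face. Its thickness is not known (25 to 33 mm), so the height at which it seats is not known either: it starts 3 to 12 mm above the parallels. It can only go up and down, level and stiffly (6 to 9 N moves it), and stays where left. Pressed home with 20 N it pinches the parallels
- near_parallel: loose steel strip, 8 mm (x) by 130 mm (y) by 16 mm high, 0.13 kg, on the vise bed along the jaw nearer the robot (vise x -15 mm), sticking out 20 to 30 mm past both ends of the jaws. Origin: centre of its underside, y along its length; it spans 35 to 51 mm above the shelf. Loose it slides under about 1 N; pinched by the seated bar it resists at least 8 N
- far_parallel: the same kind of strip along the jaw farther from the robot (vise x +15 mm), same size and origin
- jar: glass jar with a black screw lid, 64 mm across, 85 mm high, standing on the shelf; origin at the centre of its underside
- dish: white ceramic dish, 90 mm across, 30 mm high; origin at the centre of its underside
- torch: orange plastic torch standing on its 44 mm wide head, body 33 mm across, 100 mm high; origin at the centre of its underside

How it is judged:
On the way, in this order (a step that is already met when the one before it is completed fails the run):
1. the bar is down and pinches both parallels with the fingers off it (contact force between bar and near_parallel above 4 N and contact force between bar and far_parallel above 4 N and contact force between each of the fingers, the arm and bar below 0.1 N), for 0.2 s.
2. the near parallel is pushed with at least 2 N and does not slide (contact force between the fingers and near_parallel above 2 N and linear speed of near_parallel below 0.004 m/s), for 0.2 s.
3. the far parallel is pushed with at least 2 N and does not slide (contact force between the fingers and far_parallel above 2 N and linear speed of far_parallel below 0.004 m/s), for 0.2 s.
At the end, for the whole second after the job is handed in: the bar presses on each parallel with more than 3.5 N with nothing touching it, and each parallel lies within 5 mm of where it started (contact force between bar and near_parallel above 3.5 N and contact force between bar and far_parallel above 3.5 N and distance of each of near_parallel, far_parallel from where it was at the start of the episode below 0.005 m).
It fails at once if the bar is pressed or hit with more than 40 N (contact force between any of the fingers, the arm and bar above 40 N).
It fails at once if a parallel is shifted by more than 5 mm (distance of any of near_parallel, far_parallel from where it was at the start of the episode above 0.005 m).
It fails at once if the jar, the dish or the torch is shifted by more than 10 mm (distance of any of jar, dish, torch from where it was at the start of the episode above 0.01 m).
It also fails if it takes over 51 s, if anything falls off the work surface, if the arm or the gripper's body presses on something with over 40 N, if the wrist force passes 120 N, or if a joint passes its speed limit or range.

## Robot

A 6-joint arm with a two-finger parallel gripper is mounted at the origin on the work surface. World frame = base frame: x ahead of the robot, y to its left, z up, the work surface at z = 0. Lengths are in m, angles in rad, forces in N, time in s.
With the tool pointing down it reaches from about 0.35 to 1 m from the base axis. Payload 7.1 kg.
Tool frame: the origin (TCP) lies between the finger pads; the fingertips stand 22 mm ahead of it and the grasp point (between the pads) lies 3 mm ahead of it; z points along the fingers, y is the line along which they close (so a half turn about z gives the same grasp; the last joint's range is limited). The gripper opens to 85 mm and grips with 20 to 120 N. Pads are 22 mm wide; open, the fingers measure 114 mm over their backs; the gripper's body (76 mm by 85 mm) begins 54 mm behind the grasp point. The pads swing forward as they close: fully open they stand 13 mm farther back than shut.
Start: joints at [1.083, 0.423, 1.63, -0, 1.089, -0.019], TCP at [0.282, 0.558, 0.253] pointing down, gripper open.
Joint ranges: [-3, 3], [-0.9, 2.11], [0.09, 2.58], [-1.31, 4.45], [0.11, 2.69], [-2.54, 2.54]. Speed limits (rad/s): [2.39, 2.39, 3.01, 3.14, 3.14, 3.14].

## Interface

Orientations are given as a rotation vector (axis times angle).
In Python, from rig import manip gives the robot as it stands. The module is installed in compiled form; this text tells all that it offers. Calls block until the motion is done:
- manip.move_to(position, orientation): joint-space move of the TCP to a pose.
- manip.servo_line(position, orientation=None, rate=0.15): straight line of the TCP; orientation=None keeps the orientation; rate is the mean speed in m/s.
- manip.set_joints(angles): joint-space move.
- manip.command_gripper(opening, f_grip=None): finger opening in m; f_grip is the grip in N (None keeps the last); returns when the fingers have stopped.
- manip.hold(seconds).
- manip.solve_ik(position, orientation): joint angles nearest the present ones, or None.
- manip.camera(name): name is "side" or "top"; returns a dict with "image" (384x512x3 uint8, red, green, blue), "fx", "fy", "cx", "cy" (pixels), "k1" (the pictures are not rectified: a ray, as slopes to the right and down, at radius r is drawn at 1 + k1 r^2 times it, then the intrinsics apply), "cam_to_world" (4x4, takes a point from camera to world coordinates). Camera axes: x right, y down, z forward; pixel columns grow to the right and rows downward; lengths in m; the calibration is good to about 2 mm. A picture is of the moment at which its call begins. There is no depth.
A pose or a line that the arm cannot do raises manip.IKError and nothing moves.
- manip.sign_off(): hands the job in; it is judged then, once.
Readings, each from a call of its own:
- manip.get_time(): time.
- manip.get_joint_positions(): joint angles.
- manip.get_joint_vel(): joint speeds.
- manip.get_tau(): joint torques, N m.
- manip.get_position(): TCP position.
- manip.get_ee_rot(): TCP orientation.
- manip.get_contact_force(): force on the tool from outside, world axes, zero at the start.
- manip.get_torque(): the same for the moment, N m.
- manip.get_width(): finger opening in m.
- manip.get_grip_force(): force on a finger pad.
Only numpy, scipy, OpenCV 4.12 (cv2) and the standard library are available. Lean on these libraries where they do the work, as an engineer would, in place of code of your own. Each camera call takes 0.05 s, during which the arm holds its last target. There are 200 camera calls.

## Working session

There is one attempt and no reset: what is moved stays moved. The work goes in short steps, each a Python script; the robot and the scene stay as the last script left them, time stands still between calls to the robot, and variables do not carry over. Pictures are saved under pics/ and viewed, at most 10 in all, crops included, and the job is handed in when it is done.

```bash
mkdir -p pics; python3 - <<'E'
from rig import manip
import cv2,numpy as np
for n in("side","top"):
    c=manip.camera(n); cv2.imwrite(f"pics/{n}0.png",cv2.resize(c["image"][:,:,::-1],(768,576),interpolation=cv2.INTER_CUBIC)); cv2.imwrite(f"{n}0.png",c["image"][:,:,::-1])
    print(n,c["fx"],c["fy"],c["cx"],c["cy"],c["k1"]);print(np.round(c["cam_to_world"],4).tolist())
print(manip.get_time(),manip.get_ee_rot(),manip.get_contact_force())
E
```

```text
side 357.3319622736969 357.3319622736969 258.4026490859706 194.09399247009395 0.014388400358358882
[[0.7594, -0.3717, 0.534, 0.23], [-0.6506, -0.4319, 0.6246, -0.455], [-0.0015, -0.8218, -0.5698, 0.5152], [0.0, 0.0, 0.0, 1.0]]
top 451.5676308843659 451.5676308843659 252.4801718586326 193.8123588009126 -0.1213182149537733
[[0.0043, -0.9741, 0.2262, 0.4526], [-1.0, -0.003, 0.0059, 0.0144], [-0.005, -0.2263, -0.9741, 1.0924], [0.0, 0.0, 0.0, 1.0]]
0.1 [-7.29586924e-01 -3.05529848e+00  2.17201635e-03] [0.27021792 0.34926653 0.38559007]
```

View pics/side0.png

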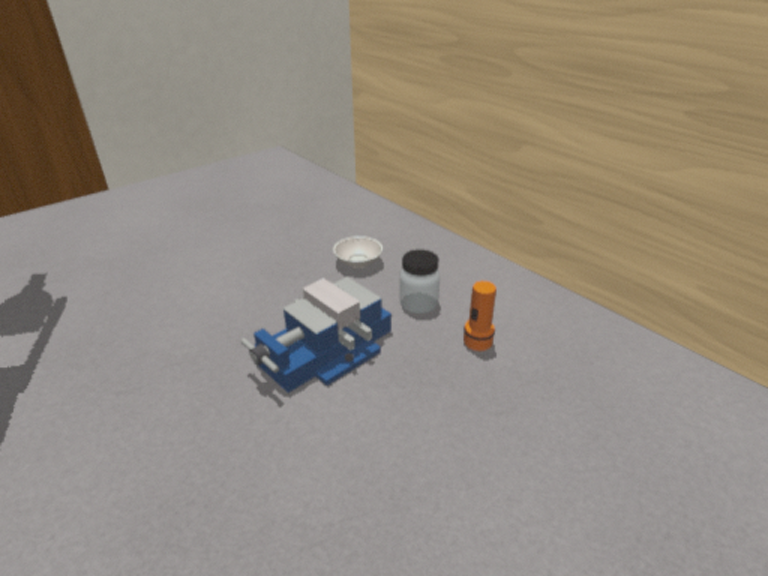

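View pics/top0.png

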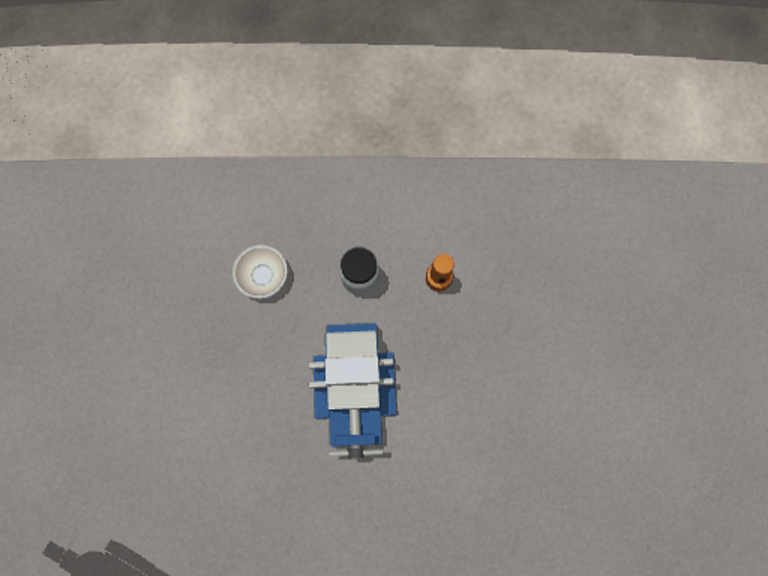

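The top view shows the vise around (355,385) with yaw near 0, the bar at (352,370), and the parallel ends at x≈312 and 393, y≈364 and 383. The jar (359,268), dish (261,272) and torch (441,270) stand behind it. I'll zoom in for sub-pixel corners.

```bash
cat > h.py <<'E'
import numpy as np,cv2
from rig import manip
def ray(c,u,v):
    K=np.array([[c["fx"],0,c["cx"]],[0,c["fy"],c["cy"]],[0,0,1.]])
    p=cv2.undistortPoints(np.array([[[u,v]]],float),K,np.array([c["k1"],0,0,0.]))[0,0]
    T=np.array(c["cam_to_world"]); return T[:3,3],T[:3,:3]@np.array([p[0],p[1],1])
def onz(c,u,v,z):
    o,d=ray(c,u,v); return o+d*(z-o[2])/d[2]
E
python3 - <<'E'
from h import *
t=cv2.imread("top0.png"); cv2.imwrite("pics/topz.png",cv2.resize(t[210:310,200:275],None,fx=6,fy=6,interpolation=cv2.INTER_CUBIC))
s=cv2.imread("side0.png"); cv2.imwrite("pics/sidez.png",cv2.resize(s[175:265,160:270],None,fx=6.5,fy=6.5,interpolation=cv2.INTER_CUBIC))
E
```

```text
(no output)
```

View pics/topz.png

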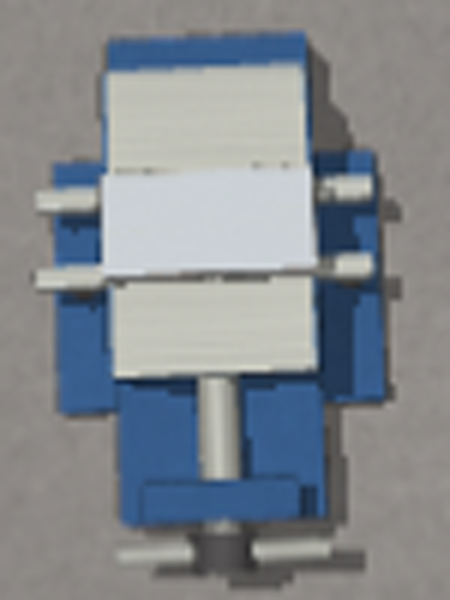

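View pics/sidez.png

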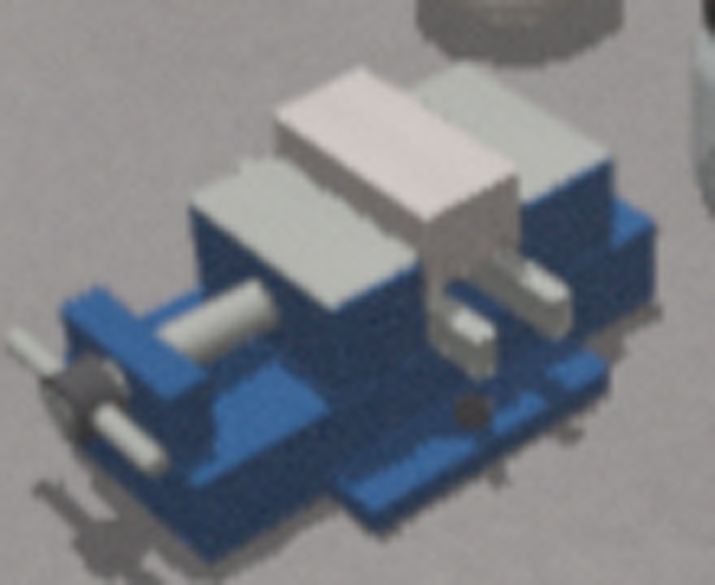

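The crop gives parallel ends at (37,200)/(373,186) for far and (36,279)/(374,264) for near. The bar corners are (102,174), (311,167), (316,267), (104,274). The side zoom shows the bar standing proud and both −y parallel ends free to reach.

```bash
python3 - <<'E'
from h import *
c=manip.camera("top"); s=manip.camera("side")
f=lambda u,v,z: onz(c,(u+.5)/6-.5+200,(v+.5)/6-.5+210,z)
g=lambda u,v,z: onz(s,(u+.5)/6.5-.5+160,(v+.5)/6.5-.5+175,z)
print("jaw",[f(*p,.071)[:2].round(4).tolist() for p in((107,70),(306,65),(317,371),(115,377))])
print("ends",[f(*p,.051)[:2].round(4).tolist() for p in((37,200),(373,186),(36,279),(374,264))])
for z in(.08,.088,.095): print(z,[f(*p,z)[:2].round(4).tolist() for p in((102,174),(311,167),(316,267),(104,274))],[g(*p,z)[:2].round(4).tolist() for p in((362,68),(517,178),(430,217),(276,115))])
print("side ends far,near",[g(*p,.051)[:2].round(4).tolist() for p in((556,300),(482,342))], "jaw side near",[g(*p,.071)[:2].round(4).tolist() for p in((335,305),(192,205),(610,158))])
E
```

```text
jaw [[0.625, 0.1006], [0.6273, 0.0246], [0.5114, 0.0199], [0.5087, 0.0954]]
ends [[0.5774, 0.1284], [0.5835, -0.0013], [0.5469, 0.128], [0.5534, -0.0017]]
0.08 [[0.5839, 0.101], [0.5869, 0.0224], [0.5494, 0.0204], [0.5464, 0.0995]] [[0.5882, 0.1113], [0.5889, 0.0264], [0.5556, 0.0278], [0.5503, 0.1065]]
0.088 [[0.5829, 0.1003], [0.5858, 0.0224], [0.5486, 0.0203], [0.5456, 0.0988]] [[0.5816, 0.1008], [0.5823, 0.0176], [0.5497, 0.0189], [0.5444, 0.0961]]
0.095 [[0.5819, 0.0997], [0.5849, 0.0223], [0.5479, 0.0203], [0.545, 0.0982]] [[0.5759, 0.0917], [0.5766, 0.0098], [0.5444, 0.0111], [0.5393, 0.0871]]
side ends far,near [[0.5817, -0.0014], [0.5514, -0.0025]] jaw side near [[0.5144, 0.0208], [0.5084, 0.0926], [0.6265, 0.0252]]
```

```bash
cat >> h.py <<'E'
psi=.045
OR=np.pi*np.array([-np.sin(psi/2),np.cos(psi/2),0])
ex=np.array([np.cos(psi),np.sin(psi),0]); ey=np.array([-np.sin(psi),np.cos(psi),0])
def F(n=3):
    r=[]
    for _ in range(n): r.append(manip.get_contact_force())
    return np.mean(r,0)
E
python3 - <<'E'
from h import *
manip.command_gripper(0.0)
manip.move_to([.566,.0605,.16],OR); print(manip.get_time())
manip.servo_line([.566,.0605,.122],OR,rate=.08); manip.hold(.2)
F0=F(); print(manip.get_time(),F0,manip.get_position(),manip.get_width())
z=.122
for i in range(60):
    z-=.0008; manip.servo_line([.566,.0605,z],OR,rate=.02)
    f=F(1)-F0
    if abs(f[2])>2: print(i,round(z,4),manip.get_position()[2].round(4),f.round(1),round(manip.get_time(),2))
    if f[2]>12: break
E
```

```text
3.05
3.875 [ 0.85844434 -0.07897591  0.58222738] [0.56635714 0.06047564 0.12247407] 0.00017660852241431388
8 0.1148 0.1147 [-0.5 -0.  -2.1] 6.12
16 0.1084 0.1087 [-2.4 -0.3  3.6] 8.12
17 0.1076 0.1079 [-3.  -1.5  5.2] 8.38
18 0.1068 0.1072 [-3.   0.2  4.8] 8.62
19 0.106 0.1063 [-2.4  0.   5. ] 8.88
20 0.1052 0.1056 [-2.9  0.6  4.7] 9.12
21 0.1044 0.1047 [-2.8  0.2  5.8] 9.38
22 0.1036 0.104 [-3.   0.   5.3] 9.62
23 0.1028 0.1033 [-3.5 -0.3  6.2] 9.88
24 0.102 0.1032 [-5.8 -0.7 13.7] 10.12
```

```bash
python3 - <<'E'
from h import *
F0=np.array([.858,-.079,.582]); z=.102
for i in range(15):
    z-=.0004; manip.servo_line([.566,.0605,z],OR,rate=.02); manip.hold(.08)
    f=F(3)-F0; print(round(z,4),manip.get_position()[2].round(4),f.round(1),round(manip.get_time(),2))
    if f[2]>22.5: break
manip.hold(.3); print(F()-F0)
manip.servo_line([.566,.0605,.125],OR,rate=.05); manip.hold(.3); print(F()-F0,manip.get_time())
c=manip.camera("side"); s=c["image"][175:265,160:270,::-1]
cv2.imwrite("pics/side2.png",cv2.resize(c["image"][130:265,130:310,::-1],None,fx=4.4,fy=4.4,interpolation=cv2.INTER_CUBIC))
E
```

```text
0.1016 0.1032 [-6.8 -0.8 18.2] 10.46
0.1012 0.1032 [-7.8 -0.3 22.1] 10.79
0.1008 0.1032 [-9.2 -1.9 26.4] 11.12
[-9.41263334 -0.87350645 26.55155846]
[-0.85609892 -0.46954185 -1.36990334] 12.3583
```

View pics/side2.png

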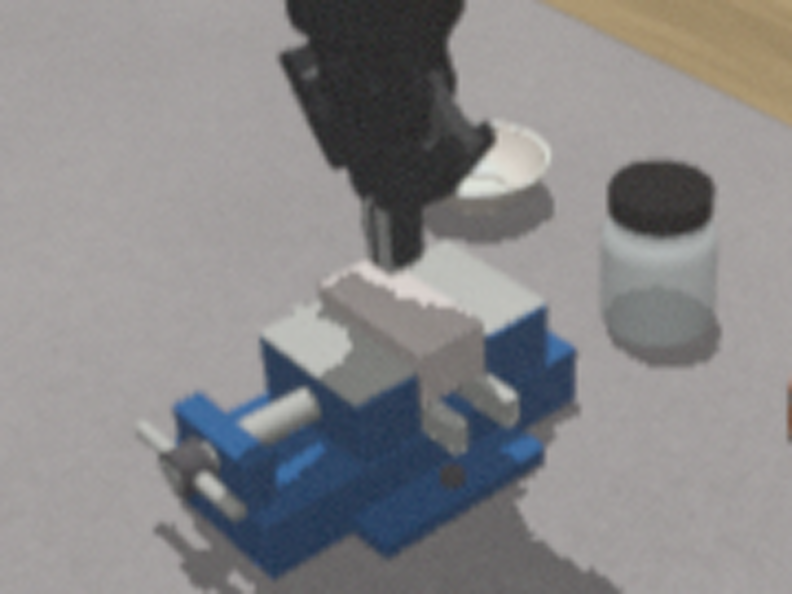

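The bar is down to a hard stop at TCP z = 0.1032 and the parallels look unmoved. Next is the near parallel push on its −y end.

```bash
cat >> h.py <<'E'
def push(end,z=.063,d=.021):
    p=lambda d,z: np.array([end[0],end[1],0])-ey*d+[0,0,z]
    manip.servo_line(p(.03,.125),OR,rate=.12); manip.servo_line(p(.03,z),OR,rate=.12); manip.servo_line(p(d,z),OR,rate=.06)
    manip.hold(.15); F0=F(); print("zero",F0.round(2),manip.get_position().round(4),round(manip.get_time(),2))
    n=0
    while d>-.003:
        d-=.0005 if n==0 else .00012
        manip.servo_line(p(d,z),OR,rate=.02); f=-(F(1)-F0)@ey
        if f>1.2:
            n+=1; manip.hold(.05); f=-(F(4)-F0)@ey
            print(round(d,5),round(f,2),manip.get_position().round(4),round(manip.get_time(),2))
            if f>2.9: break
        if manip.get_time()>45: break
    manip.hold(.5); print("held",(-(F(4)-F0)@ey).round(2),(F()-F0).round(1),manip.get_position().round(4))
    manip.servo_line(p(.03,z),OR,rate=.08); manip.servo_line(p(.03,.125),OR,rate=.12); print(manip.get_time())
E
python3 -c "
from h import *
push((.5525,-.002))"
```

```text
zero [-0.51  0.07 -1.18] [ 0.5536 -0.0229  0.0633] 14.45
0.012 3.81 [ 0.553  -0.0142  0.063 ] 19.0
held 5.41 [ 1.3 -5.4  1.2] [ 0.553  -0.0141  0.063 ]
20.5417
```

The near parallel held about 5 N without slipping. Now the far one, starting closer in.

```bash
sed -i 's/d-=.0005/d-=.0003/' h.py; python3 - <<'E'
from h import *
push((.5827,-.0013),d=.018)
c=manip.camera("top"); cv2.imwrite("pics/top2.png",cv2.resize(c["image"][160:310,160:310,::-1],None,fx=4,fy=4,interpolation=cv2.INTER_CUBIC))
E
```

```text
zero [ 0.17 -0.28  0.47] [ 0.5836 -0.0192  0.0633] 22.11
0.0126 2.5 [ 0.5832 -0.0141  0.063 ] 26.66
0.01248 4.59 [ 0.5833 -0.0139  0.063 ] 26.96
held 4.73 [-0.6 -4.8 -1.3] [ 0.5833 -0.0139  0.063 ]
28.4917
```

View pics/top2.png

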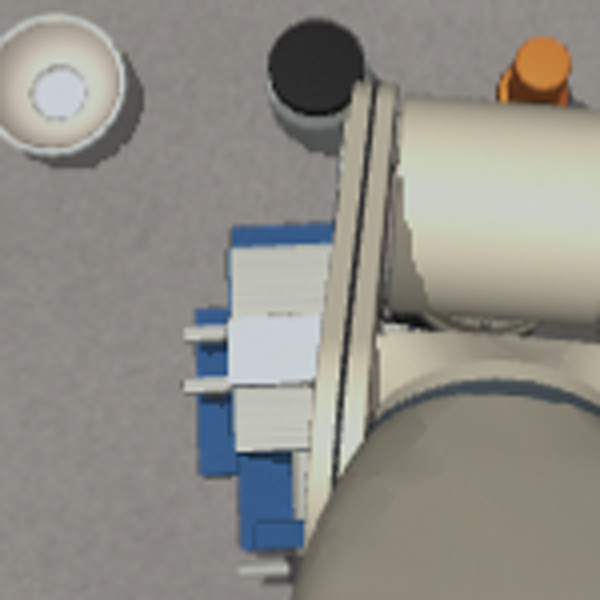

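The left parallel ends are at (184,334) and (184,385), which map to the same source pixels as before. Neither parallel has moved, and the jar, dish and torch are in place.

```bash
python3 -c "
from rig import manip
print(manip.sign_off())"
```

```text
the job is handed in; nothing more can be done
None
```

I pressed the bar home at about 26 N, both parallels held pushes of about 5 N without slipping (above the 3 N you asked for), and I handed the job in at about 28.5 s; no verdict was returned.

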